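# Pin the handle of the scent-bottle carrier, lift it and hold it level

## Robot

A 6-joint arm with a two-finger parallel gripper is mounted at the origin on the work surface. World frame = base frame: x ahead of the robot, y to its left, z up, the work surface at z = 0. Lengths are in m, angles in degrees, forces in N, time in s.
With the tool pointing down it reaches from about 0.375 to 0.9 m from the base axis. Payload 3.1 kg.
Tool frame: the origin (TCP) lies on the centre line of the jaws, within the pads' length; the fingertips stand bot.nose_length ahead of it and the grasp point (between the pads) lies 2 mm behind it (bot.nose_length is the distance from the TCP to the fingertips, in m); z points along the fingers, y is the direction in which the jaws open and shut (so a half turn about z gives the same grasp; the last joint's range is limited). The gripper opens to 87 mm and grips with 3 to 60 N. Pads are 19 mm wide; open, the fingers measure 117 mm over their backs; the gripper's body (75 mm by 190 mm) begins 51 mm behind the grasp point.
Start: joints at [55.033, 30.224, 82.088, -0, 67.689, -10.227], TCP at [0.262, 0.568, 0.209] pointing down, gripper open.
Joint ranges: [-176.69, 176.69], [-43.24, 126.21], [12.49, 139.97], [-82, 262], [0, 151.66], [-163.58, 163.58]. Speed limits (degrees/s): [159.86, 159.86, 180, 180, 180, 180].

## Interface

Orientations are given as a 3x3 rotation matrix whose columns are the frame's x, y, z axes.
In Python, from rig import bot, optics, hand_in gives the robot as it stands. The module is installed in compiled form; this text tells all that it offers.
- The arm moves only by the tool move_arm, never from a script. Its argument "series" is a list of rows, each a list of 5 numbers: the shift along the tool's x, y, z in m, then the turn about the tool's z in rad, then the finger opening in m, from 0 to 0.087. In form: [[dx, dy, dz, roll, grip], ...]. A call has 1 to 5 rows; each row is the pose to reach, as a shift and turn from the pose measured when the call began, along the tool's axes at that moment; what a row does not reach only later rows make up. A row lasts 1/8 s, in which the tool goes at most 62.5 mm and 10.7 degrees, less where a joint would pass 70% of its speed; a pose out of reach is approached as far as the arm can. A call with a gripper value outside its range is refused whole. The fingers move at their own pace and stop on an object; the grip force is fixed at half the most. Time passes only in rows, so rows that repeat a pose let the fingers close. It gives the time, the measured TCP pose, the force and the opening at its end, in the units of the state.
- bot.read_state(): the state, without advancing time (a new reading comes with each control period).
- optics.capture(name): name is "scene" or "top" or "wrist"; returns the picture (384x512x3 uint8, red, green, blue); there is no depth.
- optics.camera_params(name): a dict with "vfov" (degrees; the focal length in pixels is half the picture's height over the tangent of half this angle, whatever the lens; pixels are square), "cx", "cy" (the principal point, pixels), "world_from_camera" (4x4, takes a point from camera to world coordinates); the wrist camera has in their place "hand_eye" (4x4, takes a point from camera to tool coordinates, whose origin is the TCP and whose axes are the flange's). Camera axes: x right, y down, z forward; pixel columns grow to the right and rows downward; lengths in m; the calibration is good to about 2 mm. A picture is of the moment at which its call begins: read the wrist's pose just before it. camera_params takes no time and is no camera call.
- hand_in(): hands the job in, once; it reports no verdict.
The state is a dict: "time_s": time; "joint_positions": joint angles; "qvel": joint speeds; "tau": joint torques, N m; "position": TCP position; "tcp_rot": TCP orientation; "force": force on the tool from outside, world axes, zero at the start; "moment": the same for the moment, N m; "opening": opening from 0.0 (shut) to 1.0 (fully open).
Only numpy, scipy, OpenCV 4.12 (cv2) and the standard library are available. Lean on these libraries where they do the work, as an engineer would, in place of code of your own. Each camera call takes 0.05 s, during which the arm holds its last target. There are 200 camera calls.

## Task

Take the red-headed lock pin from its stand, put it fully home down through the fork and the handle eye at the end of the bottle carrier, and let go of it. Then lift the loaded carrier by its handle, straight up from where it stood, so that its base is between 5 and 15 cm clear of the counter, and finish still holding it there, steady and level, with the pin home and every bottle and the vial standing in its compartment. Never raise the carrier before it is pinned, and leave the other things on the counter where they are.

Things in the scene. Friction and masses are not known exactly. Their poses are not given: they have to be found in the camera images.
- carrier: Loose wooden bottle carrier, 0.7 to 0.95 kg loaded, weight a little off centre. Origin: centre of its underside, z up, y along its length to the fork end. Base 120 (x) by 280 (y) by 10 mm; tray rim at z = 55 mm; four compartments at y = -75, -25, 25, 75 mm, floor at z = 16 mm; bottle tops at z = 124 mm. Posts at y = -118 (pivot, top 172 mm) and 118 mm (fork, top 170 mm); handle bar between them.
- grip (a point): Middle of the handle bar's 60 mm dark green sleeve: x = 0, y = 0, z = 150 mm in the carrier's frame while the handle is closed, axes then the carrier's. Bar 17 mm wide (carrier x), 18 mm tall (z = 141 to 159 mm), running along y over the bottles. Grasp from above, fingers closing along x.
- handle (a joint): Angle of the handle bar about its upright pivot at carrier y = -118 mm, rad. 0 = closed against its stop, the eye at the bar's free end in the fork with the holes in line: it starts so. Grows to 1.3 as the free end swings to the carrier's -x. Light friction (0.04 N m), no spring. Once pinned it cannot swing.
- lock_hole (a point): Centre of the pin hole's mouth, on the top face of the steel fork: x = 0, y = 118 mm, z = 170 mm in the carrier's frame, axes the carrier's. Upright round hole 14 mm wide, no lead-in, through the fork's upper plate (36 by 36 by 10 mm), the handle's eye (18 mm) and the lower plate (14 mm); web on the +x side.
- pin: Loose lock pin, 45 g, upright in the stand at the start. Origin: centre of its foot, z up. Steel shank 10 mm diameter, 40 mm long, chamfered foot; above it a round red head 18 mm diameter, z = 40 to 70 mm. Grip the head's upper half so that the fingertips clear the fork. Home: head's underside on the fork, foot 130 mm above the carrier's underside.
- collar (a point): Centre of the underside of the pin's head, 40 mm above the foot, where the shank meets the head; axes the pin's. With the pin home it lies at point lock_hole.
- stand: Fixed dark-wood block 70 by 70 by 30 mm with a central hole 11.5 mm wide and 24 mm deep in which the pin stands, foot 6 mm above the counter, underside of the red head 46 mm and its top 76 mm above the counter. Origin at the centre of its underside.
- bottle0: Amber glass dropper bottle with dark green label, black collar and black rubber bulb, body 37 mm diameter, 108 mm tall, about 100 g, standing loose in one of the carrier's four compartments; origin at the centre of its underside, z up.
- bottle1: Amber glass dropper bottle with dark green label, black collar and black rubber bulb, body 37 mm diameter, 108 mm tall, about 100 g, standing loose in one of the carrier's four compartments; origin at the centre of its underside, z up.
- bottle2: Amber glass dropper bottle with dark green label, black collar and black rubber bulb, body 37 mm diameter, 108 mm tall, about 100 g, standing loose in one of the carrier's four compartments; origin at the centre of its underside, z up.
- vial: White plastic spray vial with an aluminium cap, 29 mm diameter, 94 mm tall, 30 g, standing loose in one of the carrier's four compartments; origin at the centre of its underside, z up.
- beaker: Bystander: loose clear glass tumbler, 76 mm across the rim, 85 mm tall; origin at the centre of its underside.
- paper_cup: Bystander: loose brown card cup, 82 mm across the rim, 100 mm tall; origin at the centre of its underside.
- tester: Bystander: loose amber dropper bottle with a white label, standing by itself, 38 mm diameter, 108 mm tall; origin at the centre of its underside.
- candle: Bystander: loose white ceramic candle jar, 70 mm diameter, 82 mm tall; origin at the centre of its underside.

How it is judged:
By the outcome, as a careful person would: the job done as asked, in the order asked, and still so for the second after the job is handed in, while the arm keeps its last pose, push and grip.
It also fails if it takes over 64 s, if anything falls off the work surface, if the arm or the gripper's body presses on something with over 40 N, if the wrist force passes 120 N, or if a joint passes its speed limit or range.

## Working session

There is one attempt and no reset: what is moved stays moved. The work goes in short steps, Python scripts to look and compute and a tool call to move; the robot and the scene stay as the last step left them, time stands still between calls to the robot, and variables do not carry over. Pictures are saved under pics/ and viewed, on a budget of 10 in all, crops included, one or two more only if the job needs it, and the job is handed in when it is done.

Besides the shell and the picture viewer there is one more tool, called after "Call:" by a JSON object that holds its "op" and its "data", one argument or row to a line. move_arm: Moves the arm, as the interface text tells. Its arguments: {"type":"object","properties":{"series":{"type":"array"}},"required":["series"]}

```bash
mkdir -p pics
cat > h.py <<'E'
import numpy as np, cv2
from rig import bot, optics
def K(n):
    p=optics.camera_params(n); f=192/np.tan(np.radians(p['vfov'])/2); return p,f
def pose(n):
    p,f=K(n)
    if 'world_from_camera' in p: T=np.array(p['world_from_camera'])
    else:
        s=bot.read_state(); A=np.eye(4); A[:3,:3]=s['tcp_rot']; A[:3,3]=s['position']; T=A@np.array(p['hand_eye'])
    return T,f,p['cx'],p['cy']
def ray(P,u,v):
    T,f,cx,cy=P; d=T[:3,:3]@np.array([(u-cx)/f,(v-cy)/f,1.]); return T[:3,3],d/np.linalg.norm(d)
def onz(P,u,v,z):
    o,d=ray(P,u,v); return o+d*(z-o[2])/d[2]
def proj(P,X):
    T,f,cx,cy=P; c=T[:3,:3].T@(np.array(X)-T[:3,3]); return np.array([cx+f*c[0]/c[2],cy+f*c[1]/c[2]])
def tri(rs):
    A=sum(np.eye(3)-np.outer(d,d) for o,d in rs); b=sum((np.eye(3)-np.outer(d,d))@o for o,d in rs); X=np.linalg.solve(A,b)
    return X,[np.linalg.norm((np.eye(3)-np.outer(d,d))@(X-o)) for o,d in rs]
def snap(n,name):
    P=pose(n); im=optics.capture(n)[:,:,::-1].copy(); cv2.imwrite(f'pics/{name}.png',im); return P,im
def blobs(m,k=40):
    n,_,st,c=cv2.connectedComponentsWithStats(m.astype(np.uint8)); return [(c[i].round(1).tolist(),st[i].tolist()) for i in range(1,n) if st[i,4]>k]
E
python3 - <<'E'
from h import *
np.set_printoptions(precision=3,suppress=True)
ims=[]
for n in('top','scene','wrist'):
    P,im=snap(n,n+'0'); ims.append(im); print(n,P)
    h=cv2.cvtColor(im,cv2.COLOR_BGR2HSV)
    print('red',blobs(((h[...,0]<6)|(h[...,0]>174))&(h[...,1]>150)&(h[...,2]>80)))
    print('green',blobs((h[...,0]>45)&(h[...,0]<95)&(h[...,1]>70)&(h[...,2]>20)))
print(bot.nose_length,bot.read_state())
cv2.imwrite('pics/a.png',cv2.resize(ims[0],(800,600),interpolation=cv2.INTER_CUBIC))
E
```

```text
top (array([[-0.028, -0.991,  0.128,  0.354],
       [-1.   ,  0.028, -0.003,  0.017],
       [-0.   , -0.128, -0.992,  1.29 ],
       [ 0.   ,  0.   ,  0.   ,  1.   ]]), np.float64(365.4431864773143), 252.51064798770648, 191.36650780618314)
red []
green [([450.7, 93.3], [442, 71, 19, 46, 584]), ([416.8, 93.9], [404, 72, 24, 46, 713]), ([398.7, 93.6], [393, 81, 12, 26, 102]), ([400.8, 115.9], [395, 106, 12, 22, 81]), ([296.6, 162.8], [288, 160, 18, 6, 69]), ([409.1, 173.8], [408, 160, 3, 30, 58])]
scene (array([[ 0.871,  0.324, -0.37 ,  0.926],
       [ 0.492, -0.57 ,  0.658, -0.764],
       [ 0.002, -0.755, -0.655,  0.925],
       [ 0.   ,  0.   ,  0.   ,  1.   ]]), np.float64(403.0764016683822), 257.2261307336437, 188.29067163771003)
red []
green [([44.8, 0.9], [36, 0, 20, 4, 49]), ([176.4, 12.9], [159, 0, 35, 36, 668]), ([208.6, 15.3], [202, 0, 16, 36, 219]), ([264.9, 230.6], [258, 224, 14, 14, 98]), ([134.6, 370.8], [116, 357, 35, 27, 57])]
wrist (array([[ 0.418,  0.866,  0.275,  0.185],
       [ 0.909, -0.398, -0.129,  0.603],
       [-0.002,  0.303, -0.953,  0.384],
       [ 0.   ,  0.   ,  0.   ,  1.   ]]), np.float64(309.618498201363), 255.97654716520935, 191.72287425914166)
red []
green []
0.017 {'time_s': 0.15, 'joint_positions': array([ 55.035,  30.266,  82.141,   0.   ,  67.689, -10.226]), 'qvel': array([-0.068, -0.127, -0.227,  0.03 , -0.022,  0.078]), 'tau': array([  0.001, -44.043, -17.684,   0.063,   0.055,  -0.   ]), 'position': array([0.261, 0.567, 0.208]), 'tcp_rot': array([[-0.908,  0.418, -0.001],
       [ 0.418,  0.908, -0.001],
       [ 0.   , -0.002, -1.   ]]), 'force': array([ 0.238, -0.343,  0.428]), 'moment': array([-0.024, -0.038,  0.008]), 'opening': 0.9973329432500687}
```

View pics/a.png

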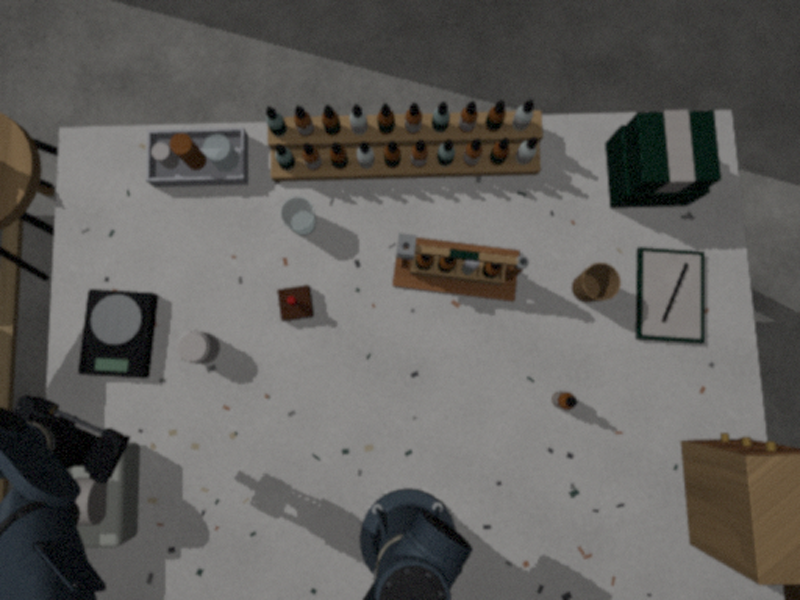

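View pics/scene0.png

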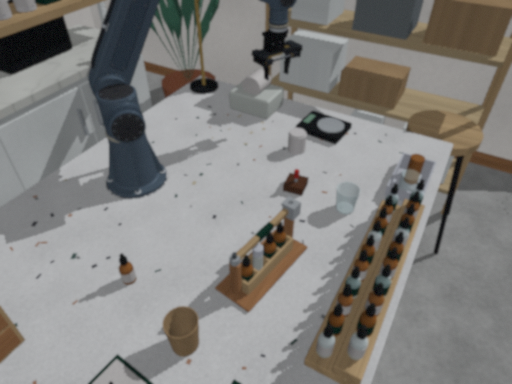

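The top view shows the stand with the pin at about (292,299), the carrier at about (455,268) with its grey fork plate at (406,245) and green sleeve at (463,255), all in 800x600 pixels. The scene view agrees: fork end towards the stand, handle closed.

Run:
```python
from h import *
np.set_printoptions(precision=4,suppress=True)
red=lambda h:((h[...,0]<8)|(h[...,0]>172))&(h[...,1]>170)
rs=[]
for n,(x0,y0,x1,y1) in(('top',(170,175,205,210)),('scene',(280,165,315,195))):
    P=pose(n); im=cv2.imread(f'pics/{n}0.png'); h=cv2.cvtColor(im,cv2.COLOR_BGR2HSV)
    m=np.zeros(im.shape[:2],bool); m[y0:y1,x0:x1]=(red(h)&(h[...,2]>110))[y0:y1,x0:x1]
    b=blobs(m,4); print(n,b)
    if b:
        b=max(b,key=lambda t:t[1][4]); rs.append(ray(P,*b[0])); print(onz(P,*b[0],.065))
if len(rs)==2: print(tri(rs))
P=pose('top')
f=onz(P,406*.64,245*.64,.17); s=onz(P,296.6,162.8,.159); print('fork',f,'sleeve',s, np.degrees(np.arctan2(*(f-s)[1::-1])), np.linalg.norm(f-s))
for n in('top','scene'):
    print(n, proj(pose(n),f),proj(pose(n),s))
T=pose('wrist')[0]; s=bot.read_state(); print(np.array(optics.camera_params('wrist')['hand_eye']))
```

```text
top []
scene []
fork [ 0.607  -0.0126  0.17  ] sleeve [ 0.5869 -0.1281  0.159 ] 80.11930207164828 0.11773214718264548
top [259.84 156.8 ] [296.6 162.8]
scene [290.042  202.3646] [263.3419 229.2263]
[[ 0.0007 -0.9528 -0.3036  0.0843]
 [ 1.      0.0007  0.0001  0.0006]
 [ 0.0002 -0.3036  0.9528 -0.1757]
 [ 0.      0.      0.      1.    ]]
```

Call:
{"op": "move_arm", "data": {
  "series": [
    [-0.05,-0.028,-0.05,0.16,0.087],
    [-0.1,-0.056,-0.05,0.33,0.087],
    [-0.15,-0.084,-0.05,0.5,0.087],
    [-0.2,-0.112,-0.05,0.67,0.087],
    [-0.24,-0.137,-0.05,0.83,0.087]
  ]
}}

```text
time_s: 0.78
position: [0.423, 0.3404, 0.2584]
tcp_rot: [[-0.298, 0.955, -0.001], [0.955, 0.298, -0.002], [-0.001, -0.001, -1.0]]
force: [0.6, 0.2, 0.0]
opening: 1.003
```

Call:
{"op": "move_arm", "data": {
  "series": [
    [-0.04,0.022,0.02,0.16,0.087],
    [-0.08,0.044,0.02,0.32,0.087],
    [-0.114,0.064,0.02,0.476,0.087],
    [-0.114,0.064,0.02,0.476,0.087],
    [-0.114,0.064,0.02,0.476,0.087]
  ]
}}

```text
time_s: 1.4
position: [0.5172, 0.2507, 0.238]
tcp_rot: [[0.172, 0.985, -0.003], [0.985, -0.172, -0.001], [-0.002, -0.002, -1.0]]
force: [-0.7, 0.4, -0.5]
opening: 1.0
```

Run:
```python
from h import *
print(bot.read_state()['qvel'].round(2),bot.read_state()['joint_positions'].round(1))
P,im=snap('wrist','w1'); np.save('w1P.npy',P[0])
h=cv2.cvtColor(im,cv2.COLOR_BGR2HSV)
for b in blobs(((h[...,0]<8)|(h[...,0]>172))&(h[...,1]>150)&(h[...,2]>60),60): print(b)
```

```text
[ 1.26 -0.52  0.42 -0.09 -0.05  0.12] [14.7 24.5 87.4 -0.  68.2 24.7]
([257.5, 179.5], [250, 169, 16, 22, 279])
```

View pics/w1.png

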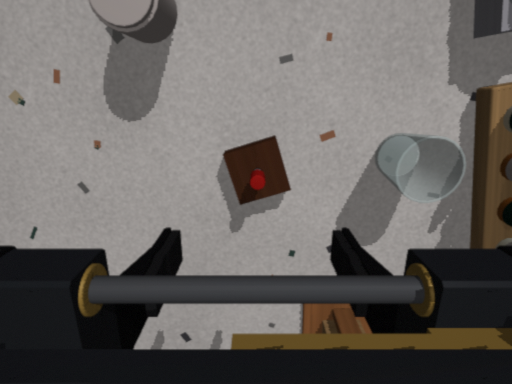

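The wrist view shows the red head at (257,180) centred in the stand, with the beaker at the right and clear. Next I take the same relative view over the fork.

Call:
{"op": "move_arm", "data": {
  "series": [
    [-0.05,0.028,-0.03,0,0.087],
    [-0.1,0.056,-0.06,0,0.087],
    [-0.15,0.084,-0.092,0,0.087],
    [-0.2,0.113,-0.092,0,0.087],
    [-0.229,0.129,-0.092,0,0.087]
  ]
}}

```text
time_s: 2.08
position: [0.6056, 0.0022, 0.3312]
tcp_rot: [[0.171, 0.985, -0.001], [0.985, -0.171, -0.002], [-0.002, -0.0, -1.0]]
force: [0.0, 0.2, -0.1]
opening: 1.004
```

Call:
{"op": "move_arm", "data": {
  "series": [
    [0,0,0,0,0.087],
    [0,0,0,0,0.087],
    [0,0,0,0,0.087]
  ]
}}

```text
time_s: 2.45
position: [0.6049, 0.0041, 0.3312]
tcp_rot: [[0.168, 0.986, -0.001], [0.986, -0.168, -0.002], [-0.002, -0.001, -1.0]]
force: [0.2, 0.5, 0.8]
opening: 0.996
```

Run:
```python
from h import *
np.set_printoptions(precision=4,suppress=True)
P=pose('wrist'); P1=(np.load('w1P.npy'),)+P[1:]
print('pin',onz(P1,257.5,183,.076),'stand',onz(P1,257.5,170,.03))
s=bot.read_state();print(s['position'],s['qvel'])
P,im=snap('wrist','w2'); np.save('w2P.npy',P[0]); print(proj(P,[.607,-.013,.17]))
cv2.imwrite('pics/b.png',cv2.resize(im,(800,600),interpolation=cv2.INTER_CUBIC))
```

```text
pin [0.5162 0.2377 0.076 ] stand [0.5169 0.2414 0.03  ]
[0.6049 0.0041 0.3312] [-0.0055  0.0879 -0.2125 -0.2471 -0.0305 -0.0008]
[260.5934 186.1774]
```

View pics/b.png

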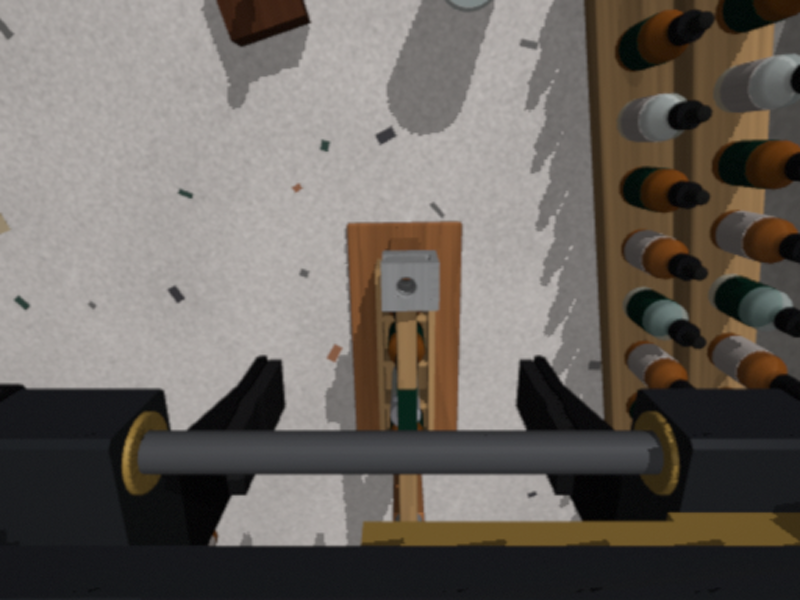

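The view shows the fork plate as a light grey square with the dark hole at (407,285) in the 800-pixel picture. The bar and sleeve run straight down the image, so the tool is already aligned with the carrier.

Run:
```python
from h import *
np.set_printoptions(precision=4,suppress=True)
P0=pose('wrist'); P1=(np.load('w1P.npy'),)+P0[1:]; P2=(np.load('w2P.npy'),)+P0[1:]
g=cv2.resize(cv2.cvtColor(cv2.imread('pics/w2.png'),cv2.COLOR_BGR2GRAY)[174:192,250:272],None,fx=8,fy=8,interpolation=cv2.INTER_CUBIC)
t,m=cv2.threshold(g,0,255,cv2.THRESH_BINARY_INV+cv2.THRESH_OTSU)
for c in cv2.findContours(m,0,2)[0]:
    if len(c)>20:
        (x,y),ax,_=cv2.fitEllipse(c); u,v=250+(x+.5)/8-.5,174+(y+.5)/8-.5; print('hole',u,v,np.array(ax)/8,onz(P2,u,v,.17))
im=cv2.imread('pics/w1.png').astype(int); r=np.clip(im[...,2]-np.maximum(im[...,0],im[...,1]),0,255).astype(np.uint8)
r=cv2.resize(r[160:200,240:275],None,fx=8,fy=8,interpolation=cv2.INTER_CUBIC)
t,m=cv2.threshold(r,0,255,cv2.THRESH_OTSU); c=max(cv2.findContours(m,0,2)[0],key=cv2.contourArea)
x,y,w,h=np.array(cv2.boundingRect(c))/8; print('head box',x+240,y+160,w,h)
for rad in (w/2,):
    u,v=240+x+w/2-.5,160+y+h-rad-.5; print('pin',u,v,onz(P1,u,v,.076)); X=onz(P1,u,v,.076)
# head base check
print('top of head base expected v', proj(P1,[X[0],X[1]+.009,.046]), 'bottom', proj(P1,[X[0],X[1]-.009,.076]))
# carrier axis: plate edges, sleeve columns
im=cv2.imread('pics/w2.png'); hh=cv2.cvtColor(im,cv2.COLOR_BGR2HSV)
sl=(hh[...,0]>60)&(hh[...,0]<95)&(hh[...,1]>100); sl[:240]=0; sl[:,:240]=0; sl[:,290:]=0; print(blobs(sl,20))
for v in(250,255,260,265): print(v,np.where(sl[v])[0][[0,-1]] if sl[v].any() else None)
s=bot.read_state(); print(s['tcp_rot'])
```

```text
hole 259.9103307723999 182.1648826599121 [10.1552 13.0432] [ 0.607  -0.0082  0.17  ]
head box 250.0 169.75 15.5 20.125
pin 257.25 181.625 [0.5162 0.2393 0.076 ]
top of head base expected v [255.9828 167.8255] bottom [258.5898 189.0942]
[([260.1, 262.1], [255, 250, 12, 25, 276])]
250 [255 265]
255 [255 265]
260 [255 265]
265 [255 265]
[[ 0.1683  0.9857 -0.0009]
 [ 0.9857 -0.1683 -0.0018]
 [-0.0019 -0.0006 -1.    ]]
```

Call:
{"op": "move_arm", "data": {
  "series": [
    [0.05,-0.029,0,0,0.087],
    [0.1,-0.058,0.03,0,0.06],
    [0.15,-0.088,0.08,0,0.05],
    [0.2,-0.117,0.12,0,0.05],
    [0.2163,-0.1269,0.15,0,0.05]
  ]
}}

```text
time_s: 3.12
position: [0.5153, 0.2412, 0.1807]
tcp_rot: [[0.166, 0.986, 0.002], [0.986, -0.166, -0.001], [-0.001, 0.002, -1.0]]
force: [0.5, 0.5, 0.2]
opening: 0.631
```

Call:
{"op": "move_arm", "data": {
  "series": [
    [0,0,0,0,0.05],
    [0,0,0,0,0.05],
    [0,0,0,0,0.05]
  ]
}}

```text
time_s: 3.5
position: [0.5172, 0.2408, 0.1825]
tcp_rot: [[0.167, 0.986, 0.006], [0.986, -0.167, -0.0], [0.001, 0.006, -1.0]]
force: [0.4, -0.0, 0.1]
opening: 0.571
```

Run:
```python
from h import *
np.set_printoptions(precision=4,suppress=True)
s=bot.read_state();R=s['tcp_rot'];print(s['position'],R,s['qvel'])
t=np.array([.5162,.2387,.076]); print('delta tool',R.T@(t-s['position']))
P,im=snap('wrist','w3'); np.save('w3P.npy',P[0]); print('pred head top',proj(P,[.5162,.2387,.076]))
cv2.imwrite('pics/c.png',im)
```

```text
[0.5172 0.2408 0.1825] [[ 0.1666  0.986   0.0056]
 [ 0.986  -0.1666 -0.0002]
 [ 0.0008  0.0055 -1.    ]] [-0.6594 -0.1004  0.1989  0.0796  0.0774  0.1092]
delta tool [-0.0023 -0.0012  0.1065]
pred head top [254.8219 188.6743]
```

View pics/c.png

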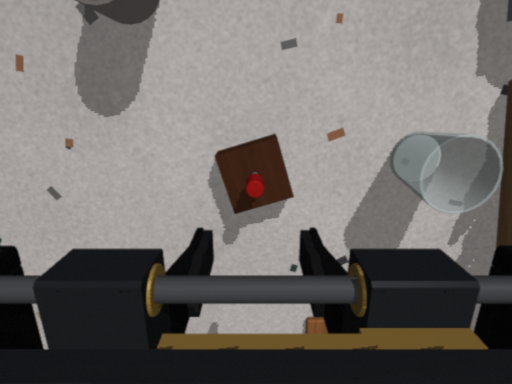

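The head top is at about (255,187), within 2 px of the prediction (254.8,188.7), so I go down on it.

Call:
{"op": "move_arm", "data": {
  "series": [
    [-0.0017,-0.0012,0.05,0,0.05],
    [-0.0017,-0.0012,0.085,0,0.05],
    [-0.0017,-0.0012,0.1065,0,0.05],
    [-0.0017,-0.0012,0.1065,0,0.05],
    [-0.0017,-0.0012,0.1065,0,0.05]
  ]
}}

```text
time_s: 4.18
position: [0.5177, 0.2388, 0.0773]
tcp_rot: [[0.168, 0.986, 0.008], [0.986, -0.168, 0.0], [0.002, 0.008, -1.0]]
force: [0.7, 0.5, 0.3]
opening: 0.575
```

Run:
```python
from h import *
np.set_printoptions(precision=4,suppress=True)
s=bot.read_state();R=s['tcp_rot'];print(s['position'],R,s['qvel'],s['force'])
t=np.array([.5162,.2395,.076]); print('delta tool',R.T@(t-s['position']))
P,im=snap('wrist','w4'); np.save('w4P.npy',P[0]); print('pred head top',proj(P,[.5162,.2395,.076]))
cv2.imwrite('pics/d.png',im[150:320,150:370])
```

```text
[0.5177 0.2388 0.0773] [[ 0.1681  0.9857  0.0081]
 [ 0.9858 -0.1681  0.0005]
 [ 0.0018  0.0079 -1.    ]] [ 0.402  -0.7018 -0.1369 -0.0254 -0.1421  0.0894] [0.7251 0.5197 0.3436]
delta tool [ 0.0004 -0.0016  0.0013]
pred head top [253.335  234.0158]
```

View pics/d.png

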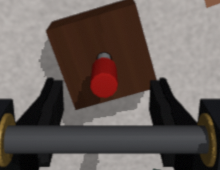

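The head stands between the fingers, centred to about 1 px. I close on it.

Call:
{"op": "move_arm", "data": {
  "series": [
    [0.0004,-0.0015,0.0013,0,0.03],
    [0.0004,-0.0015,0.0013,0,0.0],
    [0.0004,-0.0015,0.0013,0,0.0],
    [0.0004,-0.0015,0.0013,0,0.0],
    [0.0004,-0.0015,0.0013,0,0.0]
  ]
}}

```text
time_s: 4.85
position: [0.5163, 0.2397, 0.0762]
tcp_rot: [[0.168, 0.986, 0.008], [0.986, -0.168, 0.001], [0.002, 0.008, -1.0]]
force: [0.3, -0.1, -0.2]
opening: 0.094
```

Call:
{"op": "move_arm", "data": {
  "series": [
    [0,0,0,0,0.0],
    [0,0,0,0,0.0],
    [0,0,0,0,0.0]
  ]
}}

```text
time_s: 5.22
position: [0.5163, 0.2397, 0.0761]
tcp_rot: [[0.168, 0.986, 0.008], [0.986, -0.168, 0.001], [0.002, 0.008, -1.0]]
force: [0.8, -0.7, 0.5]
opening: 0.009
```

Run:
```python
from h import *
np.set_printoptions(precision=4,suppress=True)
s=bot.read_state();print(s['position'],s['tcp_rot'],s['force'],s['opening']*.087)
```

```text
[0.5163 0.2397 0.0761] [[ 0.1677  0.9858  0.0084]
 [ 0.9858 -0.1678  0.0006]
 [ 0.002   0.0082 -1.    ]] [ 0.8123 -0.7106  0.4947] 0.0007895367206612135
```

The opening of about 0 means nothing is held. I look at where the head is.

Run:
```python
from h import *
P,im=snap('wrist','w5')
P2,im2=snap('scene','s5')
a=cv2.resize(im[120:340,120:390],(540,440)); b=cv2.resize(im2[150:210,255:335],(586,440),interpolation=cv2.INTER_CUBIC)
cv2.imwrite('pics/e.png',cv2.resize(np.hstack([a,b]),(800,313)))
```

```text
(no output)
```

View pics/e.png

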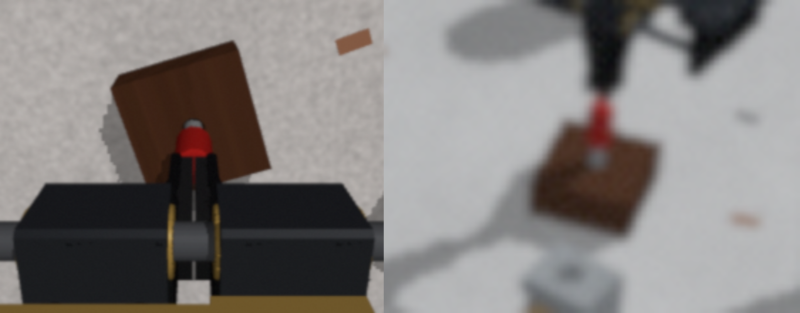

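Run:
```python
from h import *
np.set_printoptions(precision=4,suppress=True)
s=bot.read_state(); p=s['position']; z=s['tcp_rot'][:,2]
W=pose('wrist');S=pose('scene')
for n,X in(('tcp',p),('tip',p+.017*z),('headtop',[.5163,.2397,.076]),('headbase',[.5163,.2397,.046]),('standtop',[.5165,.2405,.03])):
    print(n,X,proj(W,X),proj(S,X))
for n,P in(('w5',W),('s5',S)):
    im=cv2.imread(f'pics/{n}.png').astype(int); r=im[...,2]-np.maximum(im[...,0],im[...,1])
    print(n,blobs(r>45,20))
```

```text
tcp [0.5163 0.2397 0.0761] [255.9312 235.5344] [296.9717 169.5802]
tip [0.5164 0.2397 0.0591] [255.9652 224.4921] [296.6783 173.4921]
headtop [0.5163, 0.2397, 0.076] [255.9563 235.3953] [296.9784 169.6082]
headbase [0.5163, 0.2397, 0.046] [255.6666 217.1011] [296.3953 176.4485]
standtop [0.5165, 0.2405, 0.03] [255.6233 208.1418] [296.2418 179.9081]
w5 [([256.2, 220.3], [244, 209, 26, 33, 476])]
s5 [([296.2, 173.5], [294, 169, 5, 9, 35])]
```

The pin is still upright, and both views show the closed fingertips lying above the head rather than around it. From their size in the wrist pictures, the real tips sit about 1 cm behind the reported TCP, not 17 mm ahead. I open and go down 24 mm, which is safe under either reading, then check.

Call:
{"op": "move_arm", "data": {
  "series": [
    [0,0,0,0,0.05],
    [0,0,0,0,0.05],
    [0,0,0,0,0.05],
    [0,0,0.0,0,0.05],
    [0,0,0.0,0,0.05]
  ]
}}

```text
time_s: 5.95
position: [0.5163, 0.2397, 0.0762]
tcp_rot: [[0.168, 0.986, 0.008], [0.986, -0.168, 0.001], [0.002, 0.008, -1.0]]
force: [-0.1, 0.3, -0.6]
opening: 0.488
```

Call:
{"op": "move_arm", "data": {
  "series": [
    [0,0,0.008,0,0.05],
    [0,0,0.016,0,0.05],
    [0,0,0.024,0,0.05],
    [0,0,0.024,0,0.05]
  ]
}}

```text
time_s: 6.45
position: [0.5158, 0.2395, 0.0511]
tcp_rot: [[0.168, 0.986, 0.006], [0.986, -0.168, 0.0], [0.001, 0.006, -1.0]]
force: [-0.0, 0.6, 0.1]
opening: 0.574
```

Run:
```python
from h import *
P,im=snap('wrist','w6')
P2,im2=snap('scene','s6'); s=bot.read_state(); print(s['position'],s['opening'],s['force'])
a=cv2.resize(im[120:340,120:390],(540,440)); b=cv2.resize(im2[150:210,255:335],(586,440),interpolation=cv2.INTER_CUBIC)
cv2.imwrite('pics/f.png',cv2.resize(np.hstack([a,b]),(800,313)))
```

```text
[0.51642494 0.23968819 0.0518783 ] 0.5757852675985428 [-0.08805775  0.50106812  0.39808484]
```

View pics/f.png

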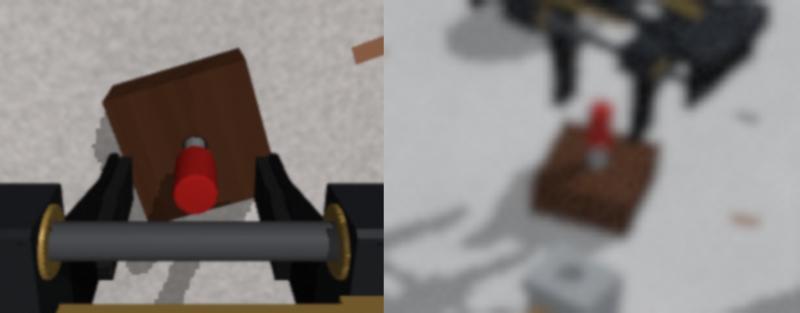

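Now the scene view puts the fingertips at about half the head's height, with the head midway between them. That fits tips about 12 mm behind the TCP. I go 3 mm lower and close.

Call:
{"op": "move_arm", "data": {
  "series": [
    [0,0,0.004,0,0.05],
    [0,0,0.004,0,0.03],
    [0,0,0.004,0,0.0],
    [0,0,0.004,0,0.0],
    [0,0,0.004,0,0.0]
  ]
}}

```text
time_s: 7.18
position: [0.5165, 0.2397, 0.048]
tcp_rot: [[0.168, 0.986, 0.008], [0.986, -0.168, 0.001], [0.002, 0.008, -1.0]]
force: [-0.2, -0.9, -0.2]
opening: 0.207
```

Call:
{"op": "move_arm", "data": {
  "series": [
    [0,0,0,0,0.0],
    [0,0,0,0,0.0],
    [0,0,0,0,0.0]
  ]
}}

```text
time_s: 7.55
position: [0.5165, 0.2397, 0.048]
tcp_rot: [[0.168, 0.986, 0.008], [0.986, -0.168, 0.001], [0.002, 0.008, -1.0]]
force: [0.1, -0.8, -0.1]
opening: 0.189
```

Call:
{"op": "move_arm", "data": {
  "series": [
    [0,0,-0.03,0,0.0],
    [0,0,-0.07,0,0.0],
    [0,0,-0.12,0,0.0],
    [0,0,-0.17,0,0.0],
    [0,0,-0.19,0,0.0]
  ]
}}

```text
time_s: 8.18
position: [0.5164, 0.24, 0.2415]
tcp_rot: [[0.168, 0.986, 0.014], [0.986, -0.168, 0.002], [0.004, 0.014, -1.0]]
force: [0.4, 0.7, -0.4]
opening: 0.195
```

Call:
{"op": "move_arm", "data": {
  "series": [
    [-0.045,0.026,0,0,0.0],
    [-0.09,0.052,0,0,0.0],
    [-0.14,0.08,0,0,0.0],
    [-0.185,0.106,0,0,0.0],
    [-0.215,0.123,0,0,0.0]
  ]
}}

```text
time_s: 8.8
position: [0.6022, 0.0049, 0.2421]
tcp_rot: [[0.169, 0.985, 0.014], [0.986, -0.17, 0.002], [0.004, 0.014, -1.0]]
force: [-0.6, 0.8, -0.3]
opening: 0.193
```

Call:
{"op": "move_arm", "data": {
  "series": [
    [0,0,0,0,0.0],
    [0,0,0,0,0.0],
    [0,0,0,0,0.0]
  ]
}}

```text
time_s: 9.18
position: [0.6015, 0.0063, 0.242]
tcp_rot: [[0.168, 0.986, 0.013], [0.986, -0.168, 0.002], [0.004, 0.013, -1.0]]
force: [-0.2, 0.3, -0.6]
opening: 0.199
```

Run:
```python
from h import *
np.set_printoptions(precision=4,suppress=True)
s=bot.read_state();R=s['tcp_rot'];print(s['position'],R,s['qvel'],s['opening'])
t=np.array([.6073,-.008,.235]); print('delta tool',R.T@(t-s['position']))
P,im=snap('wrist','w7'); np.save('w7P.npy',P[0]); print('pred hole',proj(P,[.607,-.0082,.17]))
cv2.imwrite('pics/g.png',cv2.resize(im[140:300,160:360],(800,640))[:600])
```

```text
[0.6015 0.0063 0.242 ] [[ 0.168   0.9857  0.0134]
 [ 0.9858 -0.168   0.0022]
 [ 0.0044  0.0128 -0.9999]] [ 0.3199 -0.0878 -0.1345 -0.2571 -0.0707 -0.1431] 0.198608182490712
delta tool [-0.0132  0.0081  0.007 ]
pred hole [264.1596 213.234 ]
```

View pics/g.png

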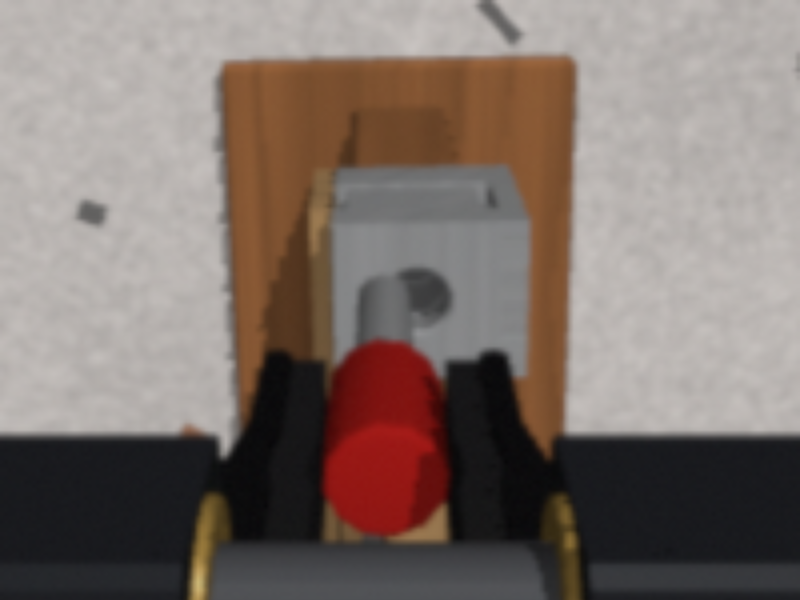

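The fork hole lies at about (264,213.6) in full-picture pixels, partly behind the shank, and the foot of the held pin is centred at about (256.3,215). The head is gripped squarely.

Run:
```python
from h import *
np.set_printoptions(precision=4,suppress=True)
P0=pose('wrist'); P=(np.load('w7P.npy'),)+P0[1:]
s=bot.read_state();R=s['tcp_rot'];p=s['position']
hole=onz(P,264.,213.6,.17); foot=onz(P,256.4,214.8,.2); print(hole,foot,'foot in tool',R.T@(foot-p),'shift tool',R.T@(hole-foot))
for z in(.195,.205): print(z,R.T@(onz(P,256.4,214.8,z)-p))
```

```text
[ 0.6068 -0.0085  0.17  ] [0.6018 0.0034 0.2   ] foot in tool [-0.0031  0.0002  0.0421] shift tool [-0.011   0.0065  0.03  ]
0.195 [-0.0051  0.0002  0.0471]
0.205 [-0.0011  0.0002  0.0371]
```

Call:
{"op": "move_arm", "data": {
  "series": [
    [-0.006,0.0035,0.005,0,0.0],
    [-0.0115,0.0073,0.012,0,0.0],
    [-0.0115,0.0073,0.021,0,0.0],
    [-0.0115,0.0073,0.021,0,0.0],
    [-0.0115,0.0073,0.021,0,0.0]
  ]
}}

```text
time_s: 9.85
position: [0.6071, -0.0061, 0.2209]
tcp_rot: [[0.168, 0.986, 0.013], [0.986, -0.168, 0.002], [0.004, 0.013, -1.0]]
force: [-0.2, 0.1, -1.5]
opening: 0.193
```

Run:
```python
from h import *
np.set_printoptions(precision=4,suppress=True)
s=bot.read_state();R=s['tcp_rot'];print(s['position'],R,s['qvel'],s['force'])
P,im=snap('wrist','w8'); np.save('w8P.npy',P[0]); q=proj(P,[.607,-.0083,.17]);print('pred hole',q,(q+.5-[216,180])*8)
print('pred foot from tool', [proj(P,s['position']+R@np.array([x,0.0002,.042])) for x in(-.003,0)])
cv2.imwrite('pics/k.png',cv2.resize(im[180:255,216:306],(720,600),interpolation=cv2.INTER_CUBIC))
```

```text
[ 0.6071 -0.0061  0.2209] [[ 0.1678  0.9857  0.0133]
 [ 0.9858 -0.1678  0.0022]
 [ 0.0044  0.0127 -0.9999]] [ 0.0454 -0.4286 -0.3509 -0.1112 -0.0263  0.0127] [-0.1968  0.1143 -1.4549]
pred hole [255.566  209.7467] [320.5281 241.9738]
pred foot from tool [array([256.2688, 214.7443]), array([256.2728, 211.0413])]
```

View pics/k.png

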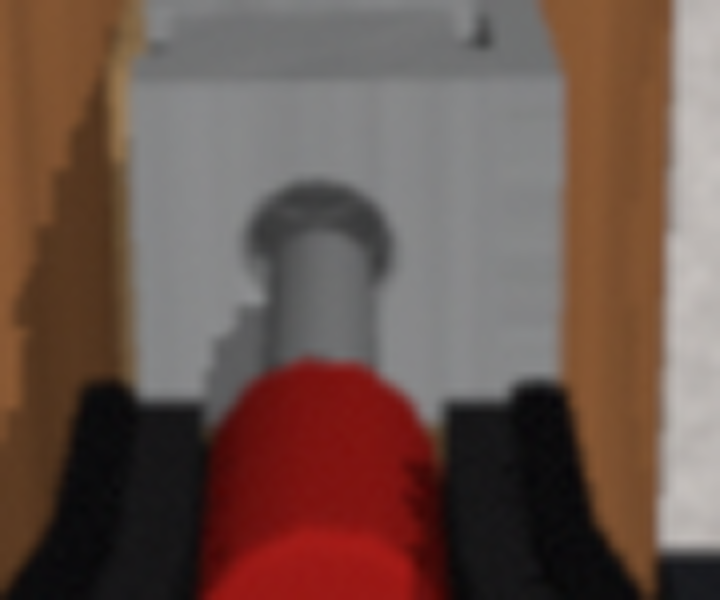

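The foot hangs just over the hole: hole centre at about (319,249) in the crop, foot at about (322,270) and in line sideways. I shift 1.5 mm along -x and start in, checking the force.

Call:
{"op": "move_arm", "data": {
  "series": [
    [-0.0015,-0.0003,0,0,0.0],
    [-0.0015,-0.0004,0.006,0,0.0],
    [-0.0015,-0.0005,0.012,0,0.0],
    [-0.0016,-0.0006,0.018,0,0.0],
    [-0.0016,-0.0006,0.022,0,0.0]
  ]
}}

```text
time_s: 10.52
position: [0.6064, -0.0075, 0.1985]
tcp_rot: [[0.168, 0.986, 0.013], [0.986, -0.168, 0.002], [0.004, 0.012, -1.0]]
force: [0.7, 0.3, 0.3]
opening: 0.194
```

Run:
```python
from h import *
np.set_printoptions(precision=4,suppress=True)
s=bot.read_state();R=s['tcp_rot'];print(s['position'],s['qvel'],s['force'],s['moment'])
P,im=snap('wrist','w9')
cv2.imwrite('pics/l.png',cv2.resize(im[180:255,216:306],(720,600),interpolation=cv2.INTER_CUBIC))
```

```text
[ 0.6064 -0.0075  0.1985] [ 0.0153  1.9432  1.5356 -0.0024 -3.9356  0.1186] [0.6751 0.274  0.3098] [-0.1345  0.0363  0.0373]
```

The force is near zero with the foot about 13 mm in, so I carry on.

Call:
{"op": "move_arm", "data": {
  "series": [
    [-0.0001,-0.0001,0.006,0,0.0],
    [-0.0001,-0.0002,0.012,0,0.0],
    [-0.0001,-0.0002,0.018,0,0.0],
    [-0.0001,-0.0003,0.023,0,0.0],
    [-0.0001,-0.0003,0.025,0,0.0]
  ]
}}

```text
time_s: 11.2
position: [0.6059, -0.0074, 0.1726]
tcp_rot: [[0.168, 0.986, 0.011], [0.986, -0.168, 0.003], [0.004, 0.011, -1.0]]
force: [0.5, -0.1, 0.0]
opening: 0.194
```

Call:
{"op": "move_arm", "data": {
  "series": [
    [0,0,0.001,0,0.0],
    [0,0,0.002,0,0.0]
  ]
}}

```text
time_s: 11.45
position: [0.6061, -0.0074, 0.1719]
tcp_rot: [[0.168, 0.986, 0.012], [0.986, -0.168, 0.002], [0.004, 0.012, -1.0]]
force: [-3.1, 0.3, 10.2]
opening: 0.192
```

Run:
```python
from h import *
np.set_printoptions(precision=4,suppress=True)
s=bot.read_state();R=s['tcp_rot'];print(s['position'],s['force'],s['moment'])
P,im=snap('wrist','w10')
cv2.imwrite('pics/m.png',cv2.resize(im[180:255,216:306],(720,600),interpolation=cv2.INTER_CUBIC))
```

```text
[ 0.6061 -0.0074  0.1719] [-3.1057  0.2532 10.2382] [-0.0662  0.5883  0.0114]
```

View pics/m.png

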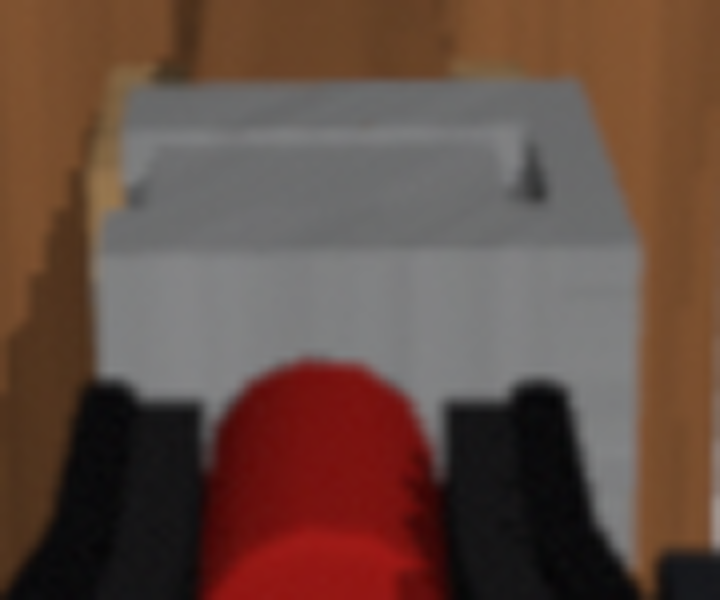

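The head sits down on the fork with 10 N at TCP z 0.172, exactly the height expected from the grasp. I release and rise.

Call:
{"op": "move_arm", "data": {
  "series": [
    [0,0,-0.001,0,0.03],
    [0,0,-0.001,0,0.045],
    [0,0,-0.001,0,0.06],
    [0,0,-0.001,0,0.06],
    [0,0,-0.001,0,0.06]
  ]
}}

```text
time_s: 12.12
position: [0.6061, -0.0074, 0.1728]
tcp_rot: [[0.168, 0.986, 0.012], [0.986, -0.168, 0.002], [0.004, 0.012, -1.0]]
force: [0.1, -1.2, -0.5]
opening: 0.648
```

Call:
{"op": "move_arm", "data": {
  "series": [
    [0,0,-0.015,0,0.06],
    [0,0,-0.05,0,0.06],
    [0,0,-0.08,0,0.06],
    [-0.025,0,-0.08,0,0.06],
    [-0.06,0,-0.08,0,0.06]
  ]
}}

```text
time_s: 12.75
position: [0.5956, -0.0667, 0.2545]
tcp_rot: [[0.166, 0.986, 0.015], [0.986, -0.166, 0.002], [0.004, 0.015, -1.0]]
force: [0.4, -0.1, -0.3]
opening: 0.688
```

Call:
{"op": "move_arm", "data": {
  "series": [
    [-0.03,0,0,0,0.06],
    [-0.058,0.0,0,0,0.06],
    [-0.058,0,0,0,0.06],
    [-0.058,0,0,0,0.06]
  ]
}}

```text
time_s: 13.25
position: [0.5862, -0.1234, 0.2549]
tcp_rot: [[0.166, 0.986, 0.016], [0.986, -0.166, 0.002], [0.005, 0.015, -1.0]]
force: [0.6, 0.3, -0.5]
opening: 0.689
```

Run:
```python
from h import *
np.set_printoptions(precision=4,suppress=True)
s=bot.read_state();R=s['tcp_rot'];p=s['position'];print(p,R,s['qvel'],s['opening'])
P,im=snap('wrist','w11'); h=cv2.cvtColor(im,cv2.COLOR_BGR2HSV)
print('red',blobs(((h[...,0]<8)|(h[...,0]>172))&(h[...,1]>150)&(h[...,2]>60),60))
m=(h[...,0]>60)&(h[...,0]<95)&(h[...,1]>100); m[:, :200]=0; m[:,320:]=0; print('green',blobs(m,40))
cy=np.array([R[0,0],R[1,0],0]); hole=np.array([.6066,-.0085,.17]); g=hole-.118*cy; g[2]=.126
print('grip',g,'delta',R.T@(g-p)); print('pred home head top',proj(P,hole+[0,0,.03]),'pred sleeve ends',[proj(P,hole-(.118+e)*cy-[0,0,.011]) for e in(-.03,.03)])
cv2.imwrite('pics/n.png',im)
```

```text
[ 0.5862 -0.1234  0.2549] [[ 0.1657  0.9861  0.0158]
 [ 0.9862 -0.1657  0.0019]
 [ 0.0045  0.0153 -0.9999]] [ 0.7848  0.2229  0.2646 -0.2276 -0.2023 -0.0763] 0.6892875312299309
red [([255.3, 45.3], [244, 32, 24, 28, 541])]
green [([256.9, 192.7], [244, 162, 25, 60, 988])]
grip [ 0.587  -0.1249  0.126 ] delta [-0.0019 -0.0009  0.1289]
pred home head top [256.54    43.9723] pred sleeve ends [array([255.695 , 159.3655]), array([255.6717, 221.5968])]
```

View pics/n.png

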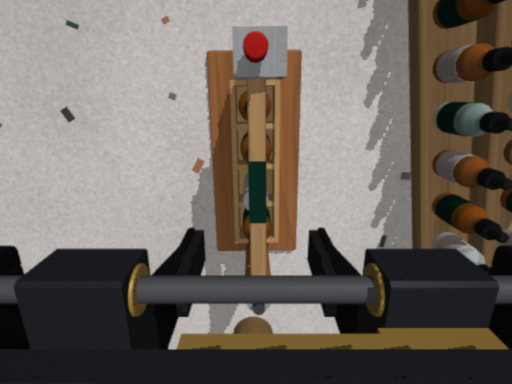

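The pin's head sits flat on the fork at (256,45), as predicted. The sleeve is at (257,192), within 2 px of prediction, and the bottles stand in place. I go down on the sleeve.

Call:
{"op": "move_arm", "data": {
  "series": [
    [-0.0025,0.0005,0.04,0,0.06],
    [-0.0025,0.0005,0.08,0,0.06],
    [-0.0025,0.0003,0.105,0,0.06],
    [-0.0025,0.0003,0.12,0,0.06],
    [-0.0025,0.0003,0.128,0,0.06]
  ]
}}

```text
time_s: 13.92
position: [0.5883, -0.1247, 0.1263]
tcp_rot: [[0.164, 0.986, 0.015], [0.986, -0.164, 0.002], [0.005, 0.015, -1.0]]
force: [0.2, -0.0, 0.6]
opening: 0.691
```

Run:
```python
from h import *
np.set_printoptions(precision=4,suppress=True)
s=bot.read_state();print(s['position'],s['force'],s['opening'])
P,im=snap('wrist','w12'); P2,im2=snap('scene','s12')
a=cv2.resize(im[100:320,120:390],(540,440)); b=cv2.resize(im2[180:300,210:330],(440,440),interpolation=cv2.INTER_CUBIC)
cv2.imwrite('pics/o.png',cv2.resize(np.hstack([a,b]),(800,359)))
```

```text
[ 0.5883 -0.1247  0.1263] [ 0.1543 -0.0078  0.6491] 0.6907037778274023
```

View pics/o.png

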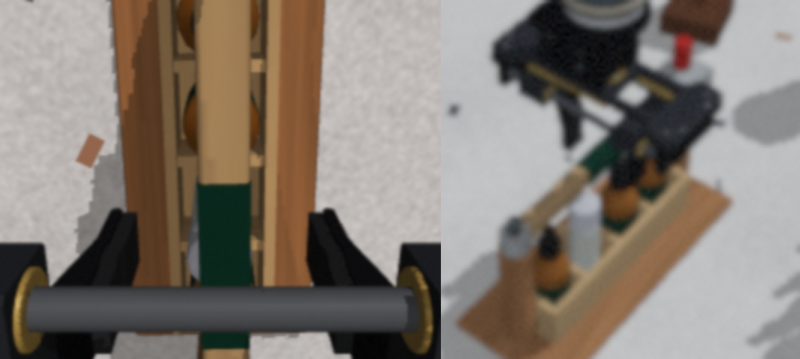

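The fingers straddle the sleeve and clear the bottles. I close.

Call:
{"op": "move_arm", "data": {
  "series": [
    [0,0,0,0,0.04],
    [0,0,0,0,0.03],
    [0,0,0,0,0.022],
    [0,0,0,0,0.0],
    [0,0,0,0,0.0]
  ]
}}

```text
time_s: 14.65
position: [0.5881, -0.125, 0.1266]
tcp_rot: [[0.165, 0.986, 0.015], [0.986, -0.165, 0.002], [0.005, 0.015, -1.0]]
force: [0.1, 0.8, 0.7]
opening: 0.208
```

Call:
{"op": "move_arm", "data": {
  "series": [
    [0,0,0,0,0.0],
    [0,0,0,0,0.0],
    [0,0,0,0,0.0]
  ]
}}

```text
time_s: 15.02
position: [0.5884, -0.1251, 0.1266]
tcp_rot: [[0.164, 0.986, 0.016], [0.986, -0.164, 0.002], [0.004, 0.015, -1.0]]
force: [2.5, 0.3, -0.8]
opening: 0.183
```

Run:
```python
from h import *
np.set_printoptions(precision=4,suppress=True)
s=bot.read_state();R=s['tcp_rot'];print(s['position'],R,s['force'],s['moment'],s['opening']*.087, 'up in tool',R.T@[0,0,.1])
```

```text
[ 0.5884 -0.1251  0.1266] [[ 0.1643  0.9863  0.0158]
 [ 0.9864 -0.1643  0.0019]
 [ 0.0045  0.0152 -0.9999]] [ 2.5082  0.272  -0.8114] [-0.0415 -0.0046  0.204 ] 0.015916444768999817 up in tool [ 0.0004  0.0015 -0.1   ]
```

Gripped. I lift gently, 20 mm first, and check the level and the load.

Call:
{"op": "move_arm", "data": {
  "series": [
    [0,0,-0.003,0,0.0],
    [0,0.0001,-0.007,0,0.0],
    [0,0.0002,-0.012,0,0.0],
    [0,0.0003,-0.017,0,0.0],
    [0.0001,0.0003,-0.02,0,0.0]
  ]
}}

```text
time_s: 15.65
position: [0.5885, -0.1251, 0.1471]
tcp_rot: [[0.164, 0.986, 0.016], [0.986, -0.164, 0.002], [0.004, 0.016, -1.0]]
force: [0.5, -0.5, -10.0]
opening: 0.179
```

Run:
```python
from h import *
np.set_printoptions(precision=4,suppress=True)
s=bot.read_state();R=s['tcp_rot'];print(s['position'],R,s['force'],s['moment'],s['opening']*.087,R.T@[0,0,.1])
P,im=snap('wrist','w13'); P2,im2=snap('scene','s13')
a=cv2.resize(im[:320,120:390],(371,440)); b=cv2.resize(im2[170:310,200:330],(408,440),interpolation=cv2.INTER_CUBIC)
cv2.imwrite('pics/p.png',np.hstack([a,b]))
```

```text
[ 0.5885 -0.1251  0.1471] [[ 0.1644  0.9863  0.0162]
 [ 0.9864 -0.1644  0.0017]
 [ 0.0044  0.0157 -0.9999]] [  0.5181  -0.5242 -10.024 ] [-0.1358  0.1486  0.0565] 0.015613336543167934 [ 0.0004  0.0016 -0.1   ]
```

View pics/p.png

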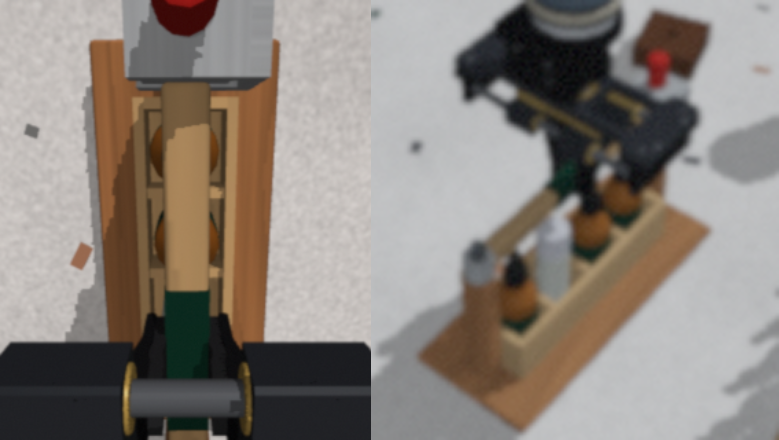

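All the load is off the counter (10 N) and the carrier looks level, with the pin in and the contents standing. I lift the remaining 75 mm smoothly.

Call:
{"op": "move_arm", "data": {
  "series": [
    [0,0.0001,-0.006,0,0.0],
    [0,0.0002,-0.015,0,0.0],
    [0.0001,0.0004,-0.025,0,0.0],
    [0.0001,0.0005,-0.033,0,0.0],
    [0.0001,0.0006,-0.038,0,0.0]
  ]
}}

```text
time_s: 16.38
position: [0.589, -0.1253, 0.1861]
tcp_rot: [[0.164, 0.986, 0.018], [0.986, -0.164, 0.001], [0.004, 0.018, -1.0]]
force: [0.6, 0.4, -8.8]
opening: 0.182
```

Call:
{"op": "move_arm", "data": {
  "series": [
    [0,0.0001,-0.006,0,0.0],
    [0,0.0002,-0.015,0,0.0],
    [0.0001,0.0004,-0.025,0,0.0],
    [0.0001,0.0005,-0.033,0,0.0],
    [0.0001,0.0006,-0.037,0,0.0]
  ]
}}

```text
time_s: 17.0
position: [0.5892, -0.1255, 0.224]
tcp_rot: [[0.164, 0.986, 0.019], [0.986, -0.164, 0.001], [0.004, 0.019, -1.0]]
force: [-0.4, -0.2, -9.1]
opening: 0.183
```

Call:
{"op": "move_arm", "data": {
  "series": [
    [0,0,0,0,0.0],
    [0,0,0,0,0.0],
    [0,0,0,0,0.0],
    [0,0,0,0,0.0],
    [0,0,0,0,0.0]
  ]
}}

```text
time_s: 17.62
position: [0.5892, -0.1255, 0.2238]
tcp_rot: [[0.164, 0.986, 0.019], [0.986, -0.164, 0.001], [0.004, 0.018, -1.0]]
force: [-0.3, 0.8, -8.9]
opening: 0.181
```

Run:
```python
from h import *
np.set_printoptions(precision=4,suppress=True)
s=bot.read_state();R=s['tcp_rot'];print(s['position'],R,s['force'],s['moment'],s['opening']*.087,s['qvel'])
P,im=snap('wrist','w14'); P2,im2=snap('scene','s14')
a=cv2.resize(im[:320,120:390],(371,440)); b=cv2.resize(im2[140:280,200:330],(408,440),interpolation=cv2.INTER_CUBIC)
cv2.imwrite('pics/q.png',np.hstack([a,b]))
```

```text
[ 0.5892 -0.1255  0.2238] [[ 0.1643  0.9862  0.0188]
 [ 0.9864 -0.1643  0.0007]
 [ 0.0038  0.0184 -0.9998]] [-0.3489  0.76   -8.8861] [-0.1966  0.1196  0.0023] 0.01574648245551035 [ 0.0291  0.0742 -0.119  -0.0416  0.0802 -0.028 ]
```

View pics/q.png

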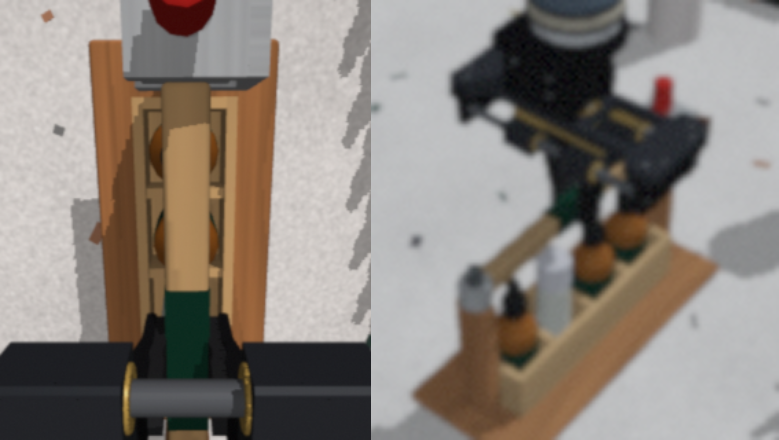

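The carrier has not moved in the grip. It is raised 97 mm and steady, with the pin home and all bottles and the vial standing.

```bash
python3 -c "
from rig import hand_in
print(hand_in())"
```

```text
the job is handed in; nothing more can be done
None
```

The job is handed in at about 18 s of the 64 s: the pin is home and released, and the carrier is held by its handle with its base about 97 mm above the counter.

- **Pin:** the head came down on the fork with 10 N of force, at the height expected from the grasp. After letting go, the wrist view showed it seated there.
- **Lift:** the carrier was raised straight up only after that. In the last check the load read about 9 N. The carrier had not shifted in the grip between the wrist views at 20 mm and at full height. It looked level, with the tool axis leaning about 1° as reported (0.3° more than at the pin grasp). The pin, the vial and all the bottles in view were in place.

**One check failed:** the first grasp of the pin closed on nothing. The cameras showed the real fingertips about 12 mm behind the reported tool point, not 17 mm ahead as `bot.nose_length` says. I opened, went 28 mm lower and gripped the head properly. The pin did not move, and I used the measured tip position for the rest.

**Two limits:**
- I saw no bystander touched, but did not take a last top view to confirm it.
- I viewed 14 pictures, four over the budget of 10.

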